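Lock a printing block in the proofing bed

ROBOT

A 6-joint arm with a two-finger parallel gripper is mounted at the origin on the work surface. World frame = base frame: x ahead of the robot, y to its left, z up, the work surface at z = 0. Lengths are in m, angles in degrees, forces in N, time in s.
With the tool pointing down it reaches from about 0.4 to 0.825 m from the base axis. Payload 7 kg.
Tool frame: the origin (TCP) lies at the very end of the fingers, on their centre line; the grasp point (between the pads) lies r.grip_depth behind it (r.grip_depth is the distance from the TCP to the grasp point, in m); z points along the fingers, y is the direction in which the jaws open and shut (so a half turn about z gives the same grasp; the last joint's range is limited). The gripper opens to 88 mm and grips with 3 to 60 N. Pads are 19 mm wide; open, the fingers measure 130 mm over their backs; the gripper's body (78 mm by 193 mm) begins 47 mm behind the grasp point.
Start: joints at [88.127, 20.546, 0.682, 0, -70.136, -16.507], TCP at [0.213, 0.641, 0.227] pointing down, gripper open.
Joint ranges: [-176.03, 176.03], [-82.01, 121.73], [-58.28, 71.71], [-173.87, 95.51], [-174.79, -0.11], [-173.66, 173.66]. Speed limits (degrees/s): [136.94, 136.94, 172.46, 180, 180, 180].

INTERFACE

Orientations are given as [roll, pitch, yaw] about the fixed x, y, z axes, in that order (R = Rz(yaw) Ry(pitch) Rx(roll)).
In Python, from plant import r gives the robot as it stands. The module is installed in compiled form; this text tells all that it offers.
- The arm moves only by the tool step_arm, never from a script. Its argument "increments" is a list of rows, each a list of 3 entries, a list of its own where there are three numbers: the shift along the tool's x, y, z in m, then the turn, a rotation vector about the tool's x, y, z in rad, then the closure, from 0 (fully open) to 1 (shut). In form: [[[x, y, z], [wx, wy, wz], grip], ...]. A call has 1 to 10 rows; each row is the pose to reach, as a shift and turn from the pose commanded when the call began, along the tool's axes at that moment; what a row does not reach only later rows make up. A row lasts 1/10 s, in which the tool goes at most 50 mm and 8.59 degrees, less where a joint would pass 70% of its speed; a pose out of reach is approached as far as the arm can. A call with a gripper value outside its range is refused whole. The fingers move at their own pace and stop on an object; "force" is the grip in N (left out, the last holds). Time passes only in rows, so rows that repeat a pose let the fingers close. It gives the time, the measured TCP pose, the force and the opening at its end, in the units of the state.
- r.get_state(): the state, without advancing time (a new reading comes with each control period).
- r.capture(name): name is "side" or "top" or "wrist"; returns a dict with "color" (420x560x3 uint8, red, green, blue), "intrinsics" (3x3 intrinsics, pixels), "k1" (the pictures are not rectified: a ray, as slopes to the right and down, at radius r is drawn at 1 + k1 r^2 times it, then the intrinsics apply), "rvec" (rotation vector, rad) and "tvec" (3), from world to camera coordinates, as OpenCV has them; the wrist camera has in their place "T_tool_cam" (4x4, takes a point from camera to tool coordinates, whose origin is the TCP and whose axes are the flange's). Camera axes: x right, y down, z forward; pixel columns grow to the right and rows downward; lengths in m; the calibration is good to about 2 mm. A picture is of the moment at which its call begins: read the wrist's pose just before it. There is no depth.
- r.close_job(): hands the job in, once; it reports no verdict.
The state is a dict: "time_s": time; "joints": joint angles; "qd": joint speeds; "joint_torque": joint torques, N m; "tcp_pos": TCP position; "eef_rot": TCP orientation; "contact_force": force on the tool from outside, world axes, zero at the start; "moment": the same for the moment, N m; "gripper_width": finger opening in m.
Only numpy, scipy, OpenCV 4.12 (cv2) and the standard library are available. Lean on these libraries where they do the work, as an engineer would, in place of code of your own. Each camera call takes 0.05 s, during which the arm holds its last target.

TASK

Lay the wooden printing block from the bench flat on the bed of the little lock-up press, between the jaw and the cork-faced fence, its long sides along the jaw and centred across the bed; set it down rather than drop it. Then wind the jaw shut by cranking clockwise, keeping hold of the loose grip sleeve whenever the crank turns, until the block is clamped firmly against the fence: stop when you feel the crank clearly stiffen, because overtightening crushes the block. Let go, leaving the block clamped and the other things on the bench where they are.

Things in the scene. Friction and masses are not known exactly. Their poses are not given: they have to be found in the camera images.
- block_mid (a point): The loose printing block, a wooden block with a grey carved top: 110 (its x) x 50 (its y) x 30 mm (its z, up), about 0.16 kg. The point is its centre, 15 mm above its underside; it starts lying flat on the bench. Grasp it across its 50 mm.
- press: Fixed lock-up press: grey base 170 (its x) x 370 (its y) x 30 mm high; origin at the underside's centre, z up. Gear housing at the -y end (120 x 100 mm, y -180 to -80 mm, top 105 mm above the bench). Fence at the +y end, 30 mm tall above the bed; packing on it puts its cork clamping face anywhere from y = 113 to 127 mm, differing each time. Cork gives 1 mm per 15 N.
- bed (a point): Point on the flat bed (the base's top, 30 mm above the bench), on the centre line (press x = 0), at press y = 60 mm; axes as the press's.
- jaw: Dark steel jaw sliding on the bed along the press's y: 150 (x) x 26 (y) x 30 mm tall. Origin on the bed in the plane of its clamping (+y) face; the jaw lies from y = -26 to 0 mm of its frame. Space between jaw and packing at the start: about 103 to 147 mm. It moves 10 mm toward the fence (+y) per radian of crank. Not to be pushed by hand.
- crank_axis (a point): Point on the crank's vertical axis, at the height of the sleeve's middle (164 mm above the bench); the crank turns about the vertical through it.
- crank (a joint): Crank angle, rad, growing clockwise seen from above, which closes the jaw. At 0 the arm points along the press's +x, at 1.57 along its -y; axis to sleeve 65 mm. Starts at 1 to 4, to be turned 5 to 10 more. Stays where left, springing back until some 20 N is left at the jaw. Tangential force at the sleeve: 1 to 3 N free, 5 to 8 N firm (20 to 40 N at the jaw); over 10 N (60 N) crushes.
- sleeve_mid (a point): Middle of the wooden grip sleeve on the crank's end: upright cylinder, 26 mm diameter, 62 mm tall (133 to 195 mm above the bench), free to spin on its pin; the arm's top below it is at 130 mm. Held in the fingers it keeps its yaw while the crank goes round.
- sleeve: The same grip sleeve; origin at its lower end on its axis, z up.
- ink_tin: Closed round tin, 72 mm diameter, 55 mm high, standing; bystander, origin under its centre.
- brush: Hand brush lying on the bench; bystander.
- sanding_block: Dark rubber sanding block 100 x 65 x 28 mm lying on the bench; bystander, origin under its centre.

How it is judged:
By the outcome, as a careful person would: the job done as asked, in the order asked, and still so for the second after the job is handed in, with the robot touching nothing.
It also fails if it takes over 72 s, if anything falls off the work surface, if the arm or the gripper's body presses on something with over 40 N, if the wrist force passes 120 N, or if a joint passes its speed limit or range.

## Working session

There is one attempt and no reset: what is moved stays moved. The work goes in short steps, Python scripts to look and compute and a tool call to move; the robot and the scene stay as the last step left them, time stands still between calls to the robot, and variables do not carry over. Pictures are saved under pics/ and viewed, and the job is handed in when it is done.

Besides the shell and the picture viewer there is one more tool, called after ">>>" by a JSON object that holds its "op" and its "data". step_arm: Moves the arm, as the interface text tells. Its arguments: {"type":"object","properties":{"increments":{"type":"array","items":{"type":"array"}},"force":{"type":"number"}},"required":["increments"]}

```bash
ls; mkdir -p pics; python3 - <<'E'
from plant import r
import cv2
s=r.get_state()
for k,v in s.items(): print(k,v)
print(r.grip_depth)
for n in ["side","top","wrist"]:
    c=r.capture(n)
    cv2.imwrite(f"pics/a_{n}.png",c["color"][:,:,::-1])
    print(n,{k:v for k,v in c.items() if k!="color"})
E
```

```text
pics
time_s 0.0
joints [ 8.81266363e+01  2.05929701e+01  6.34651797e-01 -2.13741941e-02
 -7.01360481e+01 -1.65073146e+01]
qd [-0.02338651  0.04344501 -0.00038618 -0.13071414  0.0221685  -0.07987321]
joint_torque [-1.12643229e-03 -5.82722211e+01  2.93062431e+01  6.99694186e+00
  7.00664241e-03 -1.47305182e-04]
tcp_pos [0.21270616 0.64009716 0.22560809]
eef_rot [ 1.79903813e+02 -7.55098849e-03 -1.83879512e+01]
contact_force [0.1123127  0.15011933 0.7205233 ]
moment [-0.02179634 -0.05555181  0.0015797 ]
gripper_width 0.08744362574600344
0.0188
side {'intrinsics': array([[524.82506045,   0.        , 277.37187361],
       [  0.        , 524.82506045, 215.51564678],
       [  0.        ,   0.        ,   1.        ]]), 'k1': -0.011825923509847033, 'rvec': array([ 0.09444322, -2.7964484 ,  1.33256155]), 'tvec': array([0.60395251, 0.13096619, 1.3476197 ])}
top {'intrinsics': array([[448.82512445,   0.        , 280.12855807],
       [  0.        , 448.82512445, 200.990837  ],
       [  0.        ,   0.        ,   1.        ]]), 'k1': -0.000302342150347764, 'rvec': array([ 2.12512506, -2.12298492,  0.20037126]), 'tvec': array([0.00488072, 0.59864231, 0.99497024])}
wrist {'intrinsics': array([[349.33064654,   0.        , 278.74856053],
       [  0.        , 349.33064654, 213.8616344 ],
       [  0.        ,   0.        ,   1.        ]]), 'k1': -0.055389144385517224, 'T_tool_cam': array([[ 1.66742869e-04, -9.54893450e-01, -2.96948601e-01,
         8.08888934e-02],
       [ 9.99999889e-01,  2.90128659e-04, -3.71441740e-04,
         6.77723388e-04],
       [ 4.40840584e-04, -2.96948506e-01,  9.54893392e-01,
        -1.58043284e-01],
       [ 0.00000000e+00,  0.00000000e+00,  0.00000000e+00,
         1.00000000e+00]])}
```

View pics/a_top.png

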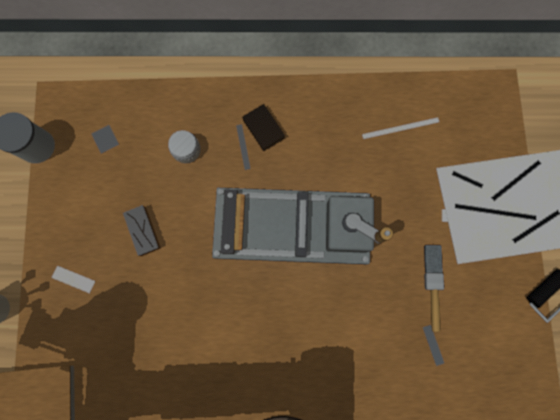

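View pics/a_side.png

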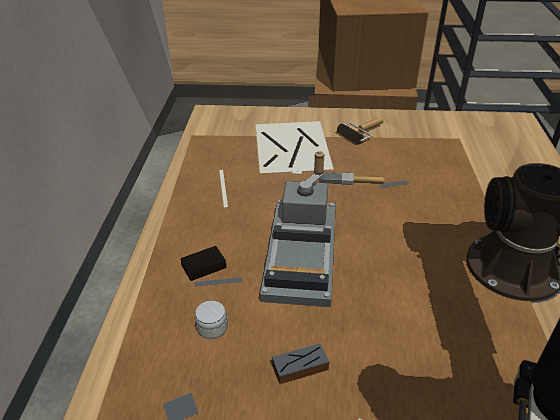

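View pics/a_wrist.png

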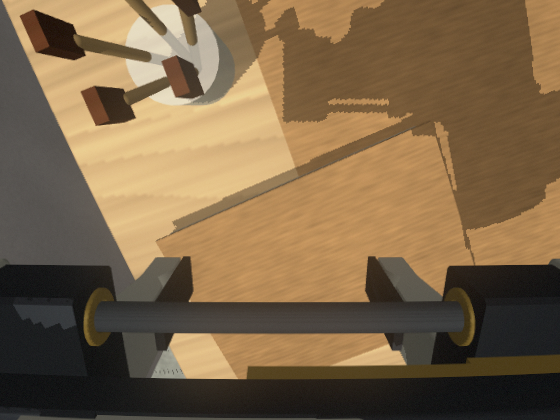

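```bash
cat > h.py <<'E'
import numpy as np, cv2
from scipy.spatial.transform import Rotation as R
from plant import r
def cam(n):
    s=r.get_state(); c=r.capture(n)
    if n=="wrist":
        T=np.eye(4);T[:3,:3]=R.from_euler('xyz',s["eef_rot"],degrees=True).as_matrix();T[:3,3]=s["tcp_pos"]
        W=T@c["T_tool_cam"]; c["R"]=W[:3,:3].T; c["t"]=-c["R"]@W[:3,3]
    else:
        c["R"]=R.from_rotvec(c["rvec"]).as_matrix(); c["t"]=c["tvec"]
    return c
def ray(c,uv):
    K=c["intrinsics"];d=(np.asarray(uv,float)-K[:2,2])/K[0,0]
    p=d.copy()
    for _ in range(20): p=d/(1+c["k1"]*(p@p))
    C=-c["R"].T@c["t"]; v=c["R"].T@np.array([p[0],p[1],1]); return C,v
def onz(c,uv,z):
    C,v=ray(c,uv); return C+v*(z-C[2])/v[2]
def proj(c,X):
    p=c["R"]@np.asarray(X,float)+c["t"]; p=p[:2]/p[2]; p=p*(1+c["k1"]*(p@p)); return p*c["intrinsics"][0,0]+c["intrinsics"][:2,2]
def tri(c1,u1,c2,u2):
    C1,v1=ray(c1,u1);C2,v2=ray(c2,u2)
    a=np.linalg.lstsq(np.c_[v1,-v2],C2-C1,rcond=None)[0]
    p,q=C1+a[0]*v1,C2+a[1]*v2; return (p+q)/2,np.linalg.norm(p-q)
def save(name,c,box=None,f=1):
    im=c["color"][:,:,::-1]
    if box: im=im[box[1]:box[3],box[0]:box[2]]
    if f!=1: im=cv2.resize(im,None,fx=f,fy=f,interpolation=cv2.INTER_CUBIC)
    cv2.imwrite(f"pics/{name}.png",np.clip(im.astype(float)*1.5,0,255).astype(np.uint8))
E
python3 - <<'E'
from h import *
c=cam("top"); save("b_press",c,(200,170,400,280),4); save("b_block",c,(90,180,190,280),6)
c=cam("side"); save("b_side",c,(240,130,400,310),3.3)
E
```

```text
(no output)
```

View pics/b_press.png

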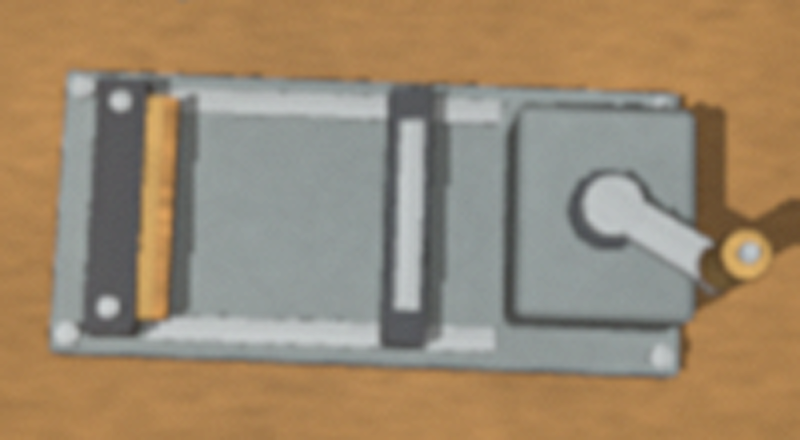

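View pics/b_block.png

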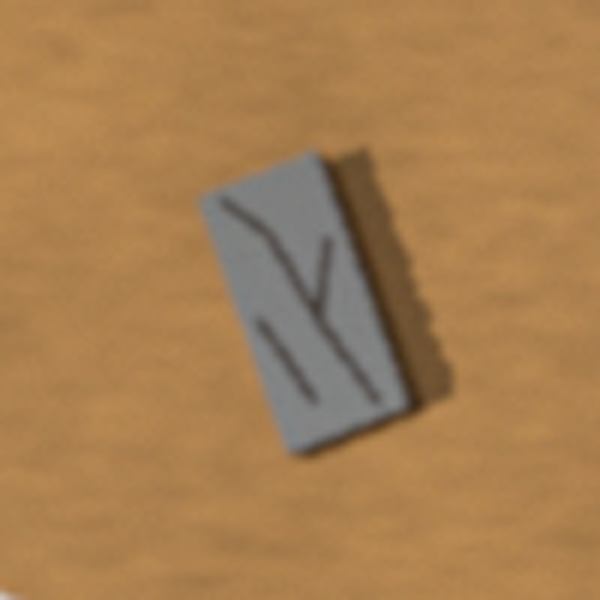

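View pics/b_side.png

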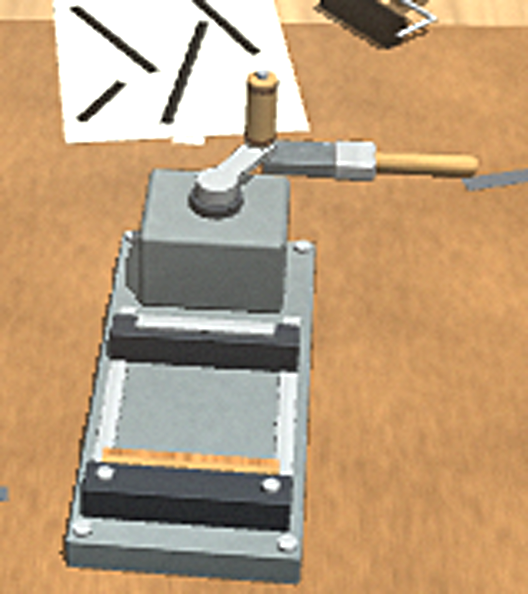

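```bash
python3 - <<'E'
from h import *
c=cam("top"); cs=cam("side")
im=c["color"].astype(int); hsv=cv2.cvtColor(c["color"],cv2.COLOR_RGB2HSV)
m=((hsv[:,:,1]<60)&(hsv[:,:,2]>40)).astype(np.uint8); m[:, :110]=0;m[:,175:]=0;m[:200]=0;m[260:]=0
m=cv2.morphologyEx(m,cv2.MORPH_CLOSE,np.ones((5,5)))
ct=max(cv2.findContours(m,0,cv2.CHAIN_APPROX_NONE)[0],key=cv2.contourArea)
P=np.array([onz(c,p[0],.03)[:2] for p in ct])*1000
rc=cv2.minAreaRect(P.astype(np.float32)); print("block",rc)
B=np.array([onz(c,(90+u/6-.4,180+v/6-.4),.03) for u,v in [(205,197),(315,152),(412,408),(293,455)]]);print(B.round(4),B.mean(0))
q=lambda u,v,z:onz(c,(200+u/4-.4,170+v/4-.4),z)
print("base",[q(*p,.03).round(4) for p in [(70,72),(680,95),(680,375),(52,353)]])
print("cork",[q(*p,.06).round(4) for p in [(180,98),(165,318)]])
print("jaw",[q(*p,.06).round(4) for p in [(390,88),(383,345)]])
print("hsg",[q(*p,.105).round(4) for p in [(518,108),(694,110),(694,323),(510,320)]])
print("sleeve",q(746,253,.195), "hub", q(614,203,.125))
k=lambda u,v:(240+u/3.3-.35,130+v/3.3-.35)
print(tri(c,(200+746/4-.4,170+253/4-.4),cs,k(262,78)))
print("brush", onz(cs,k(262,172),.02), onz(cs,k(475,168),.02), onz(c,(434,250),.02),onz(c,(436,325),.02))
E
```

```text
block ((533.3167724609375, 336.9667053222656), (110.49126434326172, 50.837982177734375), 22.569154739379883)
[[0.5753 0.3789 0.03  ]
 [0.5936 0.3361 0.03  ]
 [0.4916 0.2922 0.03  ]
 [0.4732 0.3378 0.03  ]] [0.53342021 0.3362431  0.03      ]
base [array([0.6363, 0.1576, 0.03  ]), array([ 0.6225, -0.2101,  0.03  ]), array([ 0.4553, -0.2041,  0.03  ]), array([0.4677, 0.1636, 0.03  ])]
cork [array([0.6142, 0.0886, 0.06  ]), array([0.4859, 0.0952, 0.06  ])]
jaw [array([ 0.6203, -0.0342,  0.06  ]), array([ 0.4706, -0.0293,  0.06  ])]
hsg [array([ 0.5995, -0.1039,  0.105 ]), array([ 0.5985, -0.2023,  0.105 ]), array([ 0.4798, -0.1978,  0.105 ]), array([ 0.4813, -0.0972,  0.105 ])]
sleeve [ 0.50775553 -0.20640817  0.195     ] hub [ 0.54307046 -0.15269271  0.125     ]
(array([ 0.50665896, -0.20640529,  0.19436324]), np.float64(0.0023381721980791615))
brush [ 0.50025811 -0.31960921  0.02      ] [ 0.3020704  -0.33729181  0.02      ] [ 0.48737552 -0.36023025  0.02      ] [ 0.31502664 -0.3540213   0.02      ]
```

```bash
cat >> h.py <<'E'
def go(x,y,z,yaw):
    s=r.get_state(); T=R.from_euler('xyz',s["eef_rot"],degrees=True)
    G=R.from_euler('xyz',[180,0,yaw],degrees=True)
    print("shift",T.inv().apply(np.array([x,y,z])-s["tcp_pos"]).round(4),"turn",(T.inv()*G).as_rotvec().round(4),
     "| t",round(s["time_s"],2),s["tcp_pos"].round(4),s["eef_rot"].round(2),"F",s["contact_force"].round(2),"w",round(s["gripper_width"],4))
E
python3 -c "
from h import *
go(.5333,.3366,.15,22.5)"
```

```text
shift [0.3999 0.1872 0.0764] turn [ 4.000e-04  1.000e-04 -7.136e-01] | t 0.35 [0.2128 0.6404 0.2263] [179.97  -0.   -18.38] F [ 0.03  0.39 -0.1 ] w 0.0881
```

>>> {"op": "step_arm", "data": {"increments": [[[0.4, 0.187, 0.03], [0, 0, -0.713], 0], [[0.4, 0.187, 0.05], [0, 0, -0.713], 0], [[0.4, 0.187, 0.077], [0, 0, -0.713], 0], [[0.4, 0.187, 0.077], [0, 0, -0.713], 0], [[0.4, 0.187, 0.077], [0, 0, -0.713], 0], [[0.4, 0.187, 0.077], [0, 0, -0.713], 0], [[0.4, 0.187, 0.077], [0, 0, -0.713], 0], [[0.4, 0.187, 0.077], [0, 0, -0.713], 0], [[0.4, 0.187, 0.077], [0, 0, -0.713], 0], [[0.4, 0.187, 0.077], [0, 0, -0.713], 0]]}}

```text
time_s: 1.35
tcp_pos: [0.536, 0.3323, 0.1477]
eef_rot: [179.9, 0.2, 22.2]
contact_force: [-0.3, 0.4, -1.1]
gripper_width: 0.0876
```

>>> {"op": "step_arm", "data": {"increments": [[[0, 0, 0], [0, 0, 0], 0], [[0, 0, 0], [0, 0, 0], 0]]}}

```text
time_s: 1.55
tcp_pos: [0.5333, 0.3374, 0.1498]
eef_rot: [-180.0, -0.0, 22.5]
contact_force: [0.3, -0.8, -0.2]
gripper_width: 0.0876
```

```bash
python3 -c "
from h import *
go(.5333,.3366,.15,22.5)
c=cam('wrist');save('c_w',c)
print([proj(c,[x,y,.03]).round() for x,y in [(.5753,.3789),(.5936,.3361),(.4916,.2922),(.4732,.3378)]])"
```

```text
shift [-0.0003  0.0008 -0.0002] turn [-0.0002 -0.0004 -0.0003] | t 1.55 [0.5333 0.3374 0.1498] [-1.7999e+02 -2.0000e-02  2.2480e+01] F [ 0.29 -0.8  -0.15] w 0.0876
[array([250., 140.]), array([309., 139.]), array([308., 268.]), array([252., 268.])]
```

View pics/c_w.png

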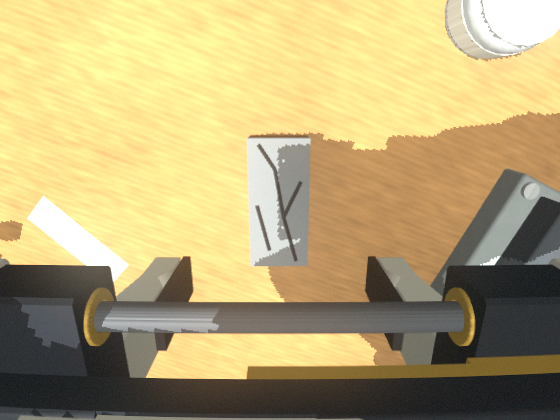

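The wrist view shows the block's corners at about (248,138), (310,138), (310,265) and (248,265). That is within 3 px of the prediction, and the block is square to the tool. I'll descend and grasp.

>>> {"op": "step_arm", "data": {"increments": [[[0, 0, 0.04], [0, 0, 0], 0], [[0, 0, 0.08], [0, 0, 0], 0], [[0, 0, 0.11], [0, 0, 0], 0], [[0, 0, 0.13], [0, 0, 0], 0], [[0, 0, 0.14], [0, 0, 0], 0], [[0, 0, 0.144], [0, 0, 0], 0], [[0, 0, 0.144], [0, 0, 0], 0], [[0, 0, 0.144], [0, 0, 0], 0]]}}

```text
time_s: 2.4
tcp_pos: [0.5339, 0.3379, 0.0069]
eef_rot: [-180.0, -0.1, 22.5]
contact_force: [-0.5, -0.5, 1.0]
gripper_width: 0.0878
```

>>> {"op": "step_arm", "data": {"increments": [[[0, 0, 0], [0, 0, 0], 0.5], [[0, 0, 0], [0, 0, 0], 0.7], [[0, 0, 0], [0, 0, 0], 0.7], [[0, 0, 0], [0, 0, 0], 0.7], [[0, 0, 0], [0, 0, 0], 0.7], [[0, 0, 0], [0, 0, 0], 0.7], [[0, 0, 0], [0, 0, 0], 0.7], [[0, 0, 0], [0, 0, 0], 0.7]], "force": 25}}

```text
time_s: 3.2
tcp_pos: [0.5335, 0.3369, 0.0056]
eef_rot: [180.0, -0.0, 22.5]
contact_force: [-0.5, 0.3, 0.6]
gripper_width: 0.0503
```

>>> {"op": "step_arm", "data": {"increments": [[[0, 0, -0.03], [0, 0, 0], 0.7], [[0, 0, -0.07], [0, 0, 0], 0.7], [[0, 0, -0.11], [0, 0, 0], 0.7], [[0, 0, -0.14], [0, 0, 0], 0.7], [[0, 0, -0.14], [0, 0, 0], 0.7], [[0, 0, -0.14], [0, 0, 0], 0.7]]}}

```text
time_s: 3.8
tcp_pos: [0.5333, 0.337, 0.1458]
eef_rot: [-179.9, -0.0, 22.5]
contact_force: [-0.2, 0.8, -2.5]
gripper_width: 0.0501
```

```bash
python3 -c "
from h import *
go(.5474,.0317,.15,-2)"
```

```text
shift [-0.1035  0.2875 -0.0045] turn [-1.000e-03 -4.000e-04  4.267e-01] | t 3.8 [0.5333 0.337  0.1458] [-1.7995e+02 -4.0000e-02  2.2450e+01] F [-0.18  0.8  -2.53] w 0.0501
```

>>> {"op": "step_arm", "data": {"increments": [[[-0.02, 0.055, -0.004], [0, 0, 0.1], 0.7], [[-0.03, 0.085, -0.004], [0, 0, 0.15], 0.7], [[-0.045, 0.125, -0.004], [0, 0, 0.2], 0.7], [[-0.06, 0.165, -0.004], [0, 0, 0.25], 0.7], [[-0.074, 0.205, -0.004], [0, 0, 0.3], 0.7], [[-0.088, 0.245, -0.004], [0, 0, 0.36], 0.7], [[-0.098, 0.273, -0.004], [0, 0, 0.4], 0.7], [[-0.1035, 0.2875, -0.004], [0, 0, 0.427], 0.7], [[-0.1035, 0.2875, -0.004], [0, 0, 0.427], 0.7], [[-0.1035, 0.2875, -0.004], [0, 0, 0.427], 0.7]]}}

```text
time_s: 4.8
tcp_pos: [0.5474, 0.0318, 0.1486]
eef_rot: [180.0, 0.1, -2.0]
contact_force: [0.7, -1.3, -1.0]
gripper_width: 0.0497
```

```bash
python3 -c "
from h import *
go(.5474,.0317,.036,-2)
c=cam('wrist');save('d_w',c)
c=cam('top');save('d_t',c,(200,170,400,280),4)"
```

```text
shift [0.0002 0.     0.1126] turn [ 0.0004  0.0014 -0.0001] | t 4.8 [0.5474 0.0318 0.1486] [ 1.7998e+02  8.0000e-02 -2.0100e+00] F [ 0.72 -1.26 -1.02] w 0.0497
```

View pics/d_w.png

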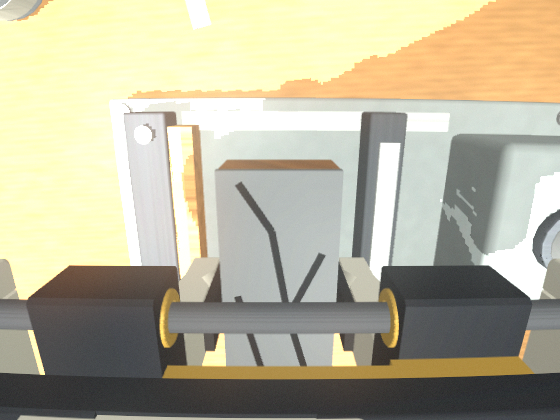

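View pics/d_t.png

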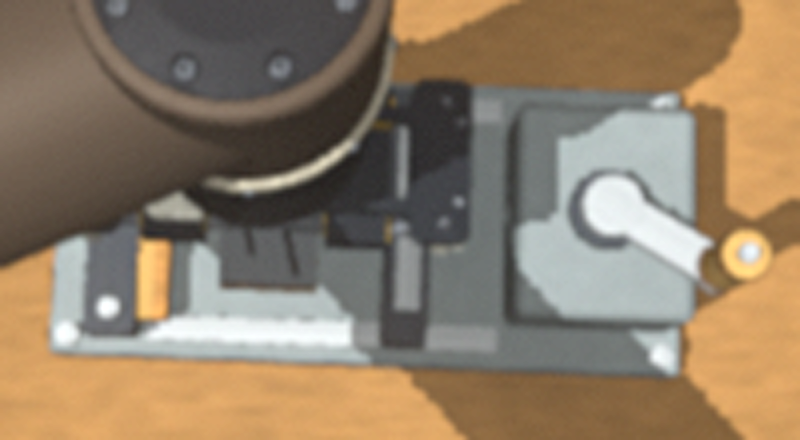

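The block hangs square between the cork (right edge at about col 200) and the jaw (face at about col 362), and the base's far edge is at row ~98. I'll cross-check this against the top-camera estimate.

```bash
python3 -c "
from h import *
c=cam('wrist')
Y=np.radians(-2);O=np.array([.54545,-.02325])
def pr(n,u,z):
    p=onz(c,u,z)[:2]-O; print(n,(p[0]*np.cos(Y)+p[1]*np.sin(Y)).round(4),(-p[0]*np.sin(Y)+p[1]*np.cos(Y)).round(4))
pr('corner base',(113,100),.03);pr('corner jaw(75)',(363,114),.06);pr('cork far',(199,126),.06);pr('cork near',(203,250),.06)
z=c and r.get_state()['tcp_pos'][2]+.0244
for u in [(218,168),(341,168)]: pr('block top corner(55)',u,z)
"
```

```text
corner base 0.086 0.1825
corner jaw(75) 0.0758 -0.0024
cork far 0.0676 0.1104
cork near -0.0251 0.1134
block top corner(55) 0.0579 0.0787
block top corner(55) 0.058 0.0313
```

>>> {"op": "step_arm", "data": {"increments": [[[-0.0015, 0, 0.03], [0, 0, 0], 0.7], [[-0.0015, 0, 0.06], [0, 0, 0], 0.7], [[-0.0015, 0, 0.085], [0, 0, 0], 0.7], [[-0.0015, 0, 0.1], [0, 0, 0], 0.7], [[-0.0015, 0, 0.106], [0, 0, 0], 0.7], [[-0.0015, 0, 0.109], [0, 0, 0], 0.7], [[-0.0015, 0, 0.109], [0, 0, 0], 0.7], [[-0.0015, 0, 0.109], [0, 0, 0], 0.7]]}}

```text
time_s: 5.75
tcp_pos: [0.5469, 0.0322, 0.0414]
eef_rot: [-180.0, -0.1, -2.0]
contact_force: [-0.1, -0.4, -1.9]
gripper_width: 0.0497
```

>>> {"op": "step_arm", "data": {"increments": [[[0, 0, 0.001], [0, 0, 0], 0.7], [[0, 0, 0.002], [0, 0, 0], 0.7], [[0, 0, 0.003], [0, 0, 0], 0.7], [[0, 0, 0.003], [0, 0, 0], 0.7]]}}

```text
time_s: 6.15
tcp_pos: [0.5462, 0.0317, 0.0376]
eef_rot: [-180.0, 0.0, -2.0]
contact_force: [-0.6, 0.5, -2.5]
gripper_width: 0.05
```

>>> {"op": "step_arm", "data": {"increments": [[[0, 0, 0.0005], [0, 0, 0], 0.7], [[0, 0, 0.001], [0, 0, 0], 0.7], [[0, 0, 0.0015], [0, 0, 0], 0.7], [[0, 0, 0.0015], [0, 0, 0], 0.7]]}}

```text
time_s: 6.55
tcp_pos: [0.5462, 0.0317, 0.0359]
eef_rot: [180.0, 0.0, -2.0]
contact_force: [0.2, -1.1, -1.6]
gripper_width: 0.0499
```

>>> {"op": "step_arm", "data": {"increments": [[[0, 0, 0.0004], [0, 0, 0], 0.7], [[0, 0, 0.0008], [0, 0, 0], 0.7], [[0, 0, 0.001], [0, 0, 0], 0.7], [[0, 0, 0.001], [0, 0, 0], 0.7]]}}

```text
time_s: 6.95
tcp_pos: [0.5463, 0.0318, 0.0356]
eef_rot: [-180.0, -0.0, -2.0]
contact_force: [-2.9, 0.4, 4.3]
gripper_width: 0.0502
```

Contact with the bed shows as +4 N upward force. I'll open the gripper partly and rise.

>>> {"op": "step_arm", "data": {"increments": [[[0, 0, 0], [0, 0, 0], 0.38], [[0, 0, 0], [0, 0, 0], 0.3], [[0, 0, 0], [0, 0, 0], 0.25], [[0, 0, 0], [0, 0, 0], 0.25], [[0, 0, -0.02], [0, 0, 0], 0.25], [[0, 0, -0.06], [0, 0, 0], 0.25], [[0, 0, -0.1], [0, 0, 0], 0.25], [[0, 0, -0.15], [0, 0, 0], 0.0], [[0, 0, -0.19], [0, 0, 0], 0.0], [[0, 0, -0.2], [0, 0, 0], 0.0]]}}

```text
time_s: 7.95
tcp_pos: [0.5485, 0.0322, 0.2405]
eef_rot: [-179.9, -0.5, -2.0]
contact_force: [0.0, -0.3, 0.3]
gripper_width: 0.0836
```

```bash
python3 -c "
from h import *
go(.5474,.0317,.036,-2)
c=cam('wrist');save('e_w',c)
c=cam('side');save('e_s',c,(240,130,400,310),3.3)"
```

```text
shift [-0.0027  0.001   0.2045] turn [-0.0023 -0.0079  0.0007] | t 7.95 [0.5485 0.0322 0.2405] [-179.87   -0.45   -1.96] F [ 0.03 -0.26  0.3 ] w 0.0836
```

View pics/e_w.png

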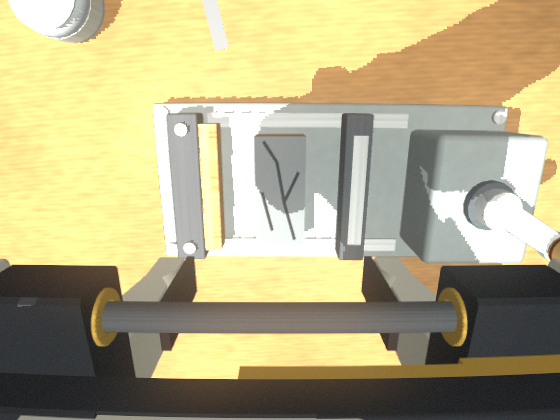

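View pics/e_s.png

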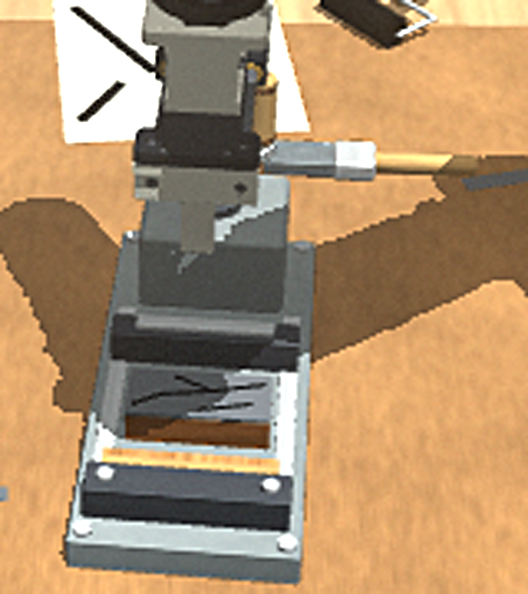

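```bash
python3 -c "
from h import *
c=cam('wrist')
Y=np.radians(-2);O=np.array([.54545,-.02325])
def pr(n,u,z):
    p=onz(c,u,z)[:2]-O; print(n,(p[0]*np.cos(Y)+p[1]*np.sin(Y)).round(4),(-p[0]*np.sin(Y)+p[1]*np.cos(Y)).round(4))
pr('base far(85)',(280,103),.03);pr('jaw far(75)',(358,114),.06);pr('jaw near(-75)',(350,259),.06)
pr('blk far',(280,135.5),.06);pr('blk near',(280,240.5),.06);pr('blkL',(255,190),.06);pr('blkR',(304.5,190),.06)
pr('jawface',(345,120),.03);pr('cork',(218,130),.03)
Y=np.radians(-2); g=O+np.array([.13*np.sin(Y),-.13*np.cos(Y)]);print('axis',g)
t=cam('top');save('f_t',t,(200,170,400,280),4)
"
```

```text
base far(85) 0.084 0.0539
jaw far(75) 0.0741 -0.0186
jaw near(-75) -0.0725 -0.0197
blk far 0.0542 0.0539
blk near -0.0517 0.0538
blkL 0.0015 0.0785
blkR 0.0016 0.0297
jawface 0.0676 -0.0122
cork 0.0576 0.1174
axis [ 0.54091307 -0.15317081]
```

View pics/f_t.png

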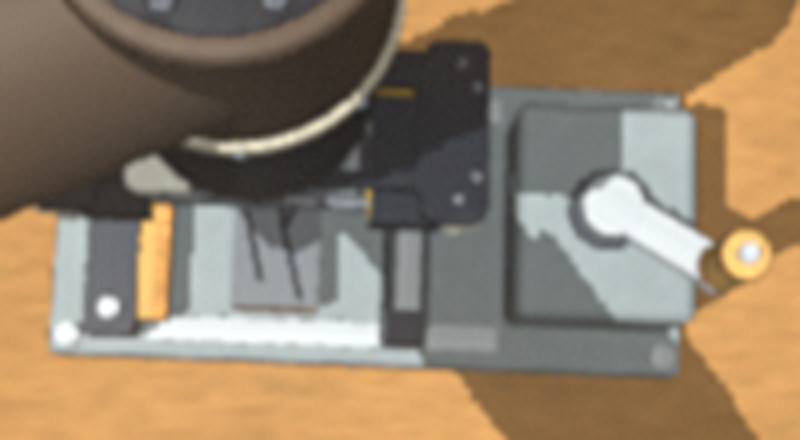

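```bash
python3 -c "
from h import *
go(.5065,-.207,.235,-2)"
```

```text
shift [-0.0307  0.2399 -0.001 ] turn [ 0.      0.0014 -0.0001] | t 8.15 [0.5455 0.0317 0.2339] [ 1.80e+02  8.00e-02 -2.01e+00] F [ 0.37  0.06 -0.88] w 0.0874
```

>>> {"op": "step_arm", "data": {"increments": [[[-0.006, 0.045, 0], [0, 0, 0], 0], [[-0.012, 0.09, 0], [0, 0, 0], 0], [[-0.018, 0.135, 0], [0, 0, 0], 0], [[-0.024, 0.18, 0], [0, 0, 0], 0], [[-0.028, 0.215, 0], [0, 0, 0], 0], [[-0.0305, 0.24, 0], [0, 0, 0], 0], [[-0.0305, 0.24, 0], [0, 0, 0], 0], [[-0.0305, 0.24, 0], [0, 0, 0], 0]]}}

```text
time_s: 8.95
tcp_pos: [0.5065, -0.2074, 0.2331]
eef_rot: [-180.0, 0.2, -2.1]
contact_force: [-0.1, 0.4, 0.4]
gripper_width: 0.0876
```

```bash
python3 -c "
from h import *
go(.5065,-.207,.147,-2)
c=cam('wrist');save('g_w',c)
print(proj(c,[.5065,-.207,.195]))
c=cam('side');save('g_s',c,(240,100,400,280),3.3)"
```

```text
shift [ 0.0003 -0.0003  0.0861] turn [-0.0004  0.0033 -0.0017] | t 8.95 [ 0.5065 -0.2074  0.2331] [-179.98    0.19   -2.09] F [-0.11  0.37  0.41] w 0.0876
[277.13071181 244.74171454]
```

View pics/g_w.png

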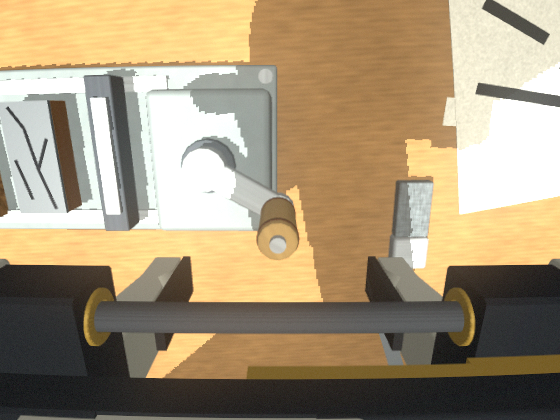

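View pics/g_s.png

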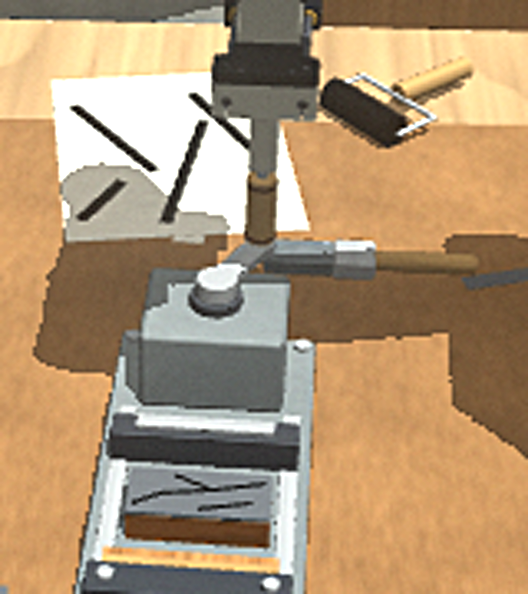

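The sleeve's top pin is at (278,244) and the prediction was (277,245), so I'm centred over it. I'll descend and grip.

>>> {"op": "step_arm", "data": {"increments": [[[0, 0, 0.03], [0, 0, 0], 0], [[0, 0, 0.06], [0, 0, 0], 0], [[0, 0, 0.08], [0, 0, 0], 0], [[0, 0, 0.086], [0, 0, 0], 0], [[0, 0, 0.086], [0, 0, 0], 0], [[0, 0, 0.086], [0, 0, 0], 0.5], [[0, 0, 0.086], [0, 0, 0], 0.9], [[0, 0, 0.086], [0, 0, 0], 0.9], [[0, 0, 0.086], [0, 0, 0], 0.9], [[0, 0, 0.086], [0, 0, 0], 0.9]], "force": 35}}

```text
time_s: 10.05
tcp_pos: [0.5075, -0.2071, 0.1494]
eef_rot: [180.0, -0.0, -2.0]
contact_force: [-0.5, -0.2, 0.3]
gripper_width: 0.0532
```

>>> {"op": "step_arm", "data": {"increments": [[[0, 0, 0], [0, 0, 0], 0.9], [[0, 0, 0], [0, 0, 0], 0.9], [[0, 0, 0], [0, 0, 0], 0.9], [[0, 0, 0], [0, 0, 0], 0.9]]}}

```text
time_s: 10.45
tcp_pos: [0.5075, -0.2068, 0.1491]
eef_rot: [-180.0, -0.0, -2.0]
contact_force: [-0.7, 1.4, 0.2]
gripper_width: 0.0256
```

```bash
python3 -c "
from h import *
s=r.get_state();print(s['tcp_pos'],s['contact_force'],s['gripper_width'],s['joints'].round(1))
A=np.array([.5409,-.1532]);d=s['tcp_pos'][:2]-A;print(np.linalg.norm(d),np.degrees(np.arctan2(d[1],d[0])))
c=cam('wrist');print(onz(c,(208,166),.13))
save('i_w',c)"
```

```text
[ 0.50750348 -0.20677346  0.14907941] [-0.70673429  1.39580844  0.23264517] 0.025578231300008556 [ -1.7  12.4 -21.6  -0.  -56.   89.7]
0.06313036091891057 -121.93850849692836
[ 0.55993912 -0.17305695  0.13      ]
```

```bash
cat >> h.py <<'E'
def arc(A,p0,steps,rad=.065,ph0=None,yaw=-2):
    "rows of tool shifts from p0 along the circle about A, clockwise by cumulative steps"
    s=r.get_state();print("t",round(s["time_s"],2),s["tcp_pos"].round(4),"F",s["contact_force"].round(2),"w",round(s["gripper_width"],4))
    A=np.array(A);p0=np.array(p0);d=p0-A
    if ph0 is None: ph0=np.arctan2(d[1],d[0])
    y=np.radians(yaw);X=np.array([np.cos(y),np.sin(y)]);Yt=np.array([np.sin(y),-np.cos(y)])
    print("r0",np.linalg.norm(d),"phi",np.degrees(ph0))
    for a in steps:
        q=A+rad*np.array([np.cos(ph0-a),np.sin(ph0-a)]); e=q-p0
        print(f"[[{e@X:.4f}, {e@Yt:.4f}, 0], [0, 0, 0], 0.9]",end=", ")
    print("end",q.round(4),"tangent",np.array([np.sin(ph0-a),-np.cos(ph0-a)]).round(2))
E
python3 -c "
from h import *
arc([.5415,-.1520],[.5075,-.2070],np.arange(1,9)*.1)"
```

```text
t 10.5 [ 0.5075 -0.2068  0.1491] F [-1.29  1.72  0.81] w 0.0255
r0 0.06466065264130885 phi -121.72360295768405
[[-0.0056, -0.0032, 0], [0, 0, 0], 0.9], [[-0.0107, -0.0072, 0], [0, 0, 0], 0.9], [[-0.0154, -0.0118, 0], [0, 0, 0], 0.9], [[-0.0196, -0.0167, 0], [0, 0, 0], 0.9], [[-0.0233, -0.0221, 0], [0, 0, 0], 0.9], [[-0.0264, -0.0278, 0], [0, 0, 0], 0.9], [[-0.0290, -0.0337, 0], [0, 0, 0], 0.9], [[-0.0309, -0.0399, 0], [0, 0, 0], 0.9], end [ 0.478 -0.166] tangent [-0.22  0.98]
```

>>> {"op": "step_arm", "data": {"increments": [[[-0.0056, -0.0032, 0], [0, 0, 0], 0.9], [[-0.0107, -0.0072, 0], [0, 0, 0], 0.9], [[-0.0154, -0.0118, 0], [0, 0, 0], 0.9], [[-0.0196, -0.0167, 0], [0, 0, 0], 0.9]]}}

```text
time_s: 10.9
tcp_pos: [0.4885, -0.1891, 0.1491]
eef_rot: [-180.0, -0.1, -2.0]
contact_force: [6.5, -0.4, -5.5]
gripper_width: 0.0253
```

```bash
python3 -c "
from h import *
arc([.5415,-.1520],[.4879,-.1888],np.arange(1,9)*.1)"
```

```text
t 10.9 [ 0.4885 -0.1891  0.1491] F [ 6.53 -0.38 -5.53] w 0.0253
r0 0.06501692087449235 phi -145.52778611996357
[[-0.0036, -0.0054, 0], [0, 0, 0], 0.9], [[-0.0066, -0.0112, 0], [0, 0, 0], 0.9], [[-0.0091, -0.0172, 0], [0, 0, 0], 0.9], [[-0.0109, -0.0234, 0], [0, 0, 0], 0.9], [[-0.0121, -0.0298, 0], [0, 0, 0], 0.9], [[-0.0127, -0.0363, 0], [0, 0, 0], 0.9], [[-0.0126, -0.0428, 0], [0, 0, 0], 0.9], [[-0.0119, -0.0492, 0], [0, 0, 0], 0.9], end [ 0.4778 -0.1392] tangent [0.2  0.98]
```

>>> {"op": "step_arm", "data": {"increments": [[[-0.0033, -0.0054, 0], [0, 0, 0], 0.9], [[-0.006, -0.0112, 0], [0, 0, 0], 0.9], [[-0.0084, -0.0172, 0], [0, 0, 0], 0.9], [[-0.01, -0.0234, 0], [0, 0, 0], 0.9], [[-0.0112, -0.0298, 0], [0, 0, 0], 0.9]]}}

```text
time_s: 11.4
tcp_pos: [0.4772, -0.1593, 0.149]
eef_rot: [180.0, 0.1, -2.0]
contact_force: [0.0, -4.1, 0.6]
gripper_width: 0.0251
```

```bash
python3 -c "
from h import *
s=r.get_state();print(s['tcp_pos'],s['contact_force'],s['eef_rot'])
c=cam('wrist');save('j_w',c);s=r.get_state();print(s['tcp_pos'],s['contact_force'])"
```

```text
[ 0.47716901 -0.15931516  0.14904853] [ 0.02314688 -4.0508273   0.59935328] [ 1.79967175e+02  9.74901728e-02 -1.99728780e+00]
[ 0.47707346 -0.15846456  0.1490359 ] [-2.39705952  0.81981428  2.80354472]
```

View pics/j_w.png

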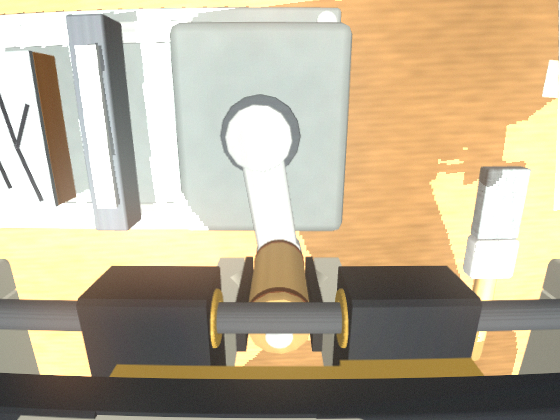

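The sleeve is held upright and the crank is following at low force. Next is a longer arc.

```bash
python3 -c "
from h import *
arc([.542,-.1520],[.4775,-.1587],np.arange(1,11)*.13)"
```

```text
t 11.45 [ 0.4771 -0.1585  0.149 ] F [-2.4   0.82  2.8 ] w 0.0256
r0 0.06484705081960172 phi -174.069614402534
[[-0.0008, -0.0084, 0], [0, 0, 0], 0.9], [[-0.0003, -0.0168, 0], [0, 0, 0], 0.9], [[0.0013, -0.0251, 0], [0, 0, 0], 0.9], [[0.0039, -0.0332, 0], [0, 0, 0], 0.9], [[0.0075, -0.0408, 0], [0, 0, 0], 0.9], [[0.0122, -0.0478, 0], [0, 0, 0], 0.9], [[0.0176, -0.0543, 0], [0, 0, 0], 0.9], [[0.0239, -0.0599, 0], [0, 0, 0], 0.9], [[0.0309, -0.0647, 0], [0, 0, 0], 0.9], [[0.0384, -0.0686, 0], [0, 0, 0], 0.9], end [ 0.5182 -0.0915] tangent [0.93 0.37]
```

>>> {"op": "step_arm", "data": {"increments": [[[-0.0008, -0.0084, 0], [0, 0, 0], 0.9], [[-0.0003, -0.0168, 0], [0, 0, 0], 0.9], [[0.0013, -0.0251, 0], [0, 0, 0], 0.9], [[0.0039, -0.0332, 0], [0, 0, 0], 0.9], [[0.0075, -0.0408, 0], [0, 0, 0], 0.9], [[0.0122, -0.0478, 0], [0, 0, 0], 0.9], [[0.0176, -0.0543, 0], [0, 0, 0], 0.9], [[0.0239, -0.0599, 0], [0, 0, 0], 0.9], [[0.0309, -0.0647, 0], [0, 0, 0], 0.9], [[0.0384, -0.0686, 0], [0, 0, 0], 0.9]]}}

```text
time_s: 12.45
tcp_pos: [0.5182, -0.0909, 0.149]
eef_rot: [-179.9, 0.1, -2.0]
contact_force: [-5.0, 1.6, 4.8]
gripper_width: 0.0254
```

```bash
python3 -c "
from h import *
arc([.542,-.1520],[.5183,-.0915],np.arange(1,11)*.15)"
```

```text
t 12.45 [ 0.5182 -0.0909  0.149 ] F [-4.99  1.6   4.77] w 0.0254
r0 0.06497645727492384 phi 111.39204392070542
[[0.0092, -0.0032, 0], [0, 0, 0], 0.9], [[0.0188, -0.0050, 0], [0, 0, 0], 0.9], [[0.0285, -0.0053, 0], [0, 0, 0], 0.9], [[0.0382, -0.0042, 0], [0, 0, 0], 0.9], [[0.0476, -0.0016, 0], [0, 0, 0], 0.9], [[0.0565, 0.0023, 0], [0, 0, 0], 0.9], [[0.0647, 0.0076, 0], [0, 0, 0], 0.9], [[0.0720, 0.0140, 0], [0, 0, 0], 0.9], [[0.0784, 0.0214, 0], [0, 0, 0], 0.9], [[0.0835, 0.0297, 0], [0, 0, 0], 0.9], end [ 0.6007 -0.1241] tangent [ 0.43 -0.9 ]
```

>>> {"op": "step_arm", "data": {"increments": [[[0.0092, -0.0032, 0], [0, 0, 0], 0.9], [[0.0188, -0.005, 0], [0, 0, 0], 0.9], [[0.0285, -0.0053, 0], [0, 0, 0], 0.9], [[0.0382, -0.0042, 0], [0, 0, 0], 0.9], [[0.0476, -0.0016, 0], [0, 0, 0], 0.9], [[0.0565, 0.0023, 0], [0, 0, 0], 0.9], [[0.0647, 0.0076, 0], [0, 0, 0], 0.9], [[0.072, 0.014, 0], [0, 0, 0], 0.9], [[0.0784, 0.0214, 0], [0, 0, 0], 0.9], [[0.0835, 0.0297, 0], [0, 0, 0], 0.9]]}}

```text
time_s: 13.45
tcp_pos: [0.6016, -0.1259, 0.149]
eef_rot: [180.0, 0.0, -2.0]
contact_force: [-4.8, 3.2, 5.9]
gripper_width: 0.0254
```

```bash
python3 -c "
from h import *
arc([.542,-.1520],[.6008,-.1241],np.arange(1,11)*.15)
c=cam('top');save('k_t',c,(200,170,400,280),4)"
```

```text
t 13.45 [ 0.6016 -0.1259  0.149 ] F [-4.85  3.17  5.85] w 0.0254
r0 0.06508340802385809 phi 25.38386226375136
[[0.0037, 0.0090, 0], [0, 0, 0], 0.9], [[0.0062, 0.0184, 0], [0, 0, 0], 0.9], [[0.0072, 0.0281, 0], [0, 0, 0], 0.9], [[0.0067, 0.0378, 0], [0, 0, 0], 0.9], [[0.0048, 0.0474, 0], [0, 0, 0], 0.9], [[0.0015, 0.0566, 0], [0, 0, 0], 0.9], [[-0.0031, 0.0651, 0], [0, 0, 0], 0.9], [[-0.0090, 0.0729, 0], [0, 0, 0], 0.9], [[-0.0160, 0.0797, 0], [0, 0, 0], 0.9], [[-0.0239, 0.0854, 0], [0, 0, 0], 0.9], end [ 0.5739 -0.2086] tangent [-0.87 -0.49]
```

View pics/k_t.png

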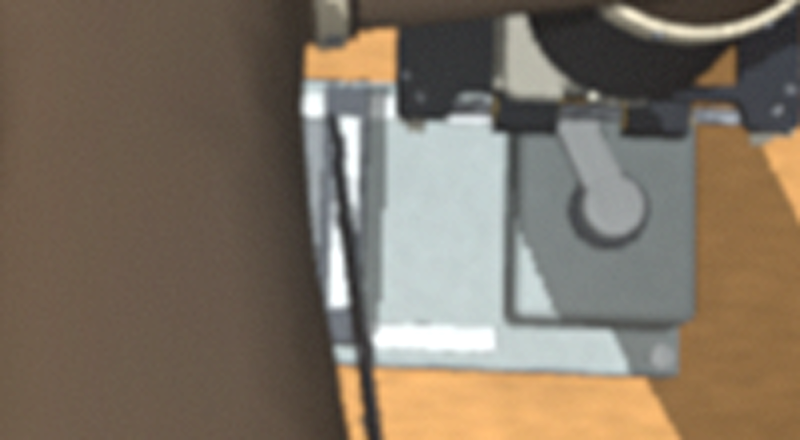

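>>> {"op": "step_arm", "data": {"increments": [[[0.0037, 0.009, 0], [0, 0, 0], 0.9], [[0.0062, 0.0184, 0], [0, 0, 0], 0.9], [[0.0072, 0.0281, 0], [0, 0, 0], 0.9], [[0.0067, 0.0378, 0], [0, 0, 0], 0.9], [[0.0048, 0.0474, 0], [0, 0, 0], 0.9], [[0.0015, 0.0566, 0], [0, 0, 0], 0.9], [[-0.0031, 0.0651, 0], [0, 0, 0], 0.9], [[-0.009, 0.0729, 0], [0, 0, 0], 0.9], [[-0.016, 0.0797, 0], [0, 0, 0], 0.9], [[-0.0239, 0.0854, 0], [0, 0, 0], 0.9]]}}

```text
time_s: 14.5
tcp_pos: [0.574, -0.2083, 0.1489]
eef_rot: [-179.9, 0.0, -2.0]
contact_force: [-3.9, 13.4, 6.9]
gripper_width: 0.0255
```

```bash
python3 -c "
from h import *
arc([.542,-.1520],[.5740,-.2086],np.arange(1,11)*.13)
c=cam('side');save('l_s',c,(240,130,400,310),3.3)
s=r.get_state();print(s['tcp_pos'],s['contact_force'])"
```

```text
t 14.5 [ 0.574  -0.2083  0.1489] F [-3.86 13.4   6.9 ] w 0.0255
r0 0.06501968932561887 phi -60.517440164381036
[[-0.0075, 0.0039, 0], [0, 0, 0], 0.9], [[-0.0154, 0.0068, 0], [0, 0, 0], 0.9], [[-0.0236, 0.0087, 0], [0, 0, 0], 0.9], [[-0.0320, 0.0095, 0], [0, 0, 0], 0.9], [[-0.0405, 0.0092, 0], [0, 0, 0], 0.9], [[-0.0488, 0.0078, 0], [0, 0, 0], 0.9], [[-0.0569, 0.0054, 0], [0, 0, 0], 0.9], [[-0.0646, 0.0019, 0], [0, 0, 0], 0.9], [[-0.0718, -0.0026, 0], [0, 0, 0], 0.9], [[-0.0783, -0.0079, 0], [0, 0, 0], 0.9], end [ 0.496 -0.198] tangent [-0.71  0.71]
[ 0.57254015 -0.20892187  0.14899041] [-4.85686968  8.30986137  6.29158686]
```

View pics/l_s.png

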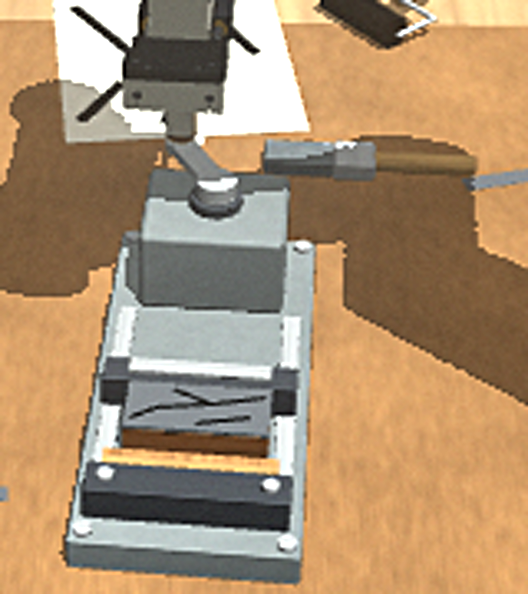

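The jaw is now against the block and pushing it squarely toward the fence. The force is mostly radial, so I'll shift the axis estimate by +0.8 mm in y.

```bash
python3 -c "
from h import *
arc([.542,-.1512],[.5740,-.2086],np.arange(1,11)*.13)"
```

```text
t 14.55 [ 0.5725 -0.2089  0.149 ] F [-4.86  8.31  6.29] w 0.0258
r0 0.06571727322401619 phi -60.86071405375502
[[-0.0079, 0.0033, 0], [0, 0, 0], 0.9], [[-0.0158, 0.0062, 0], [0, 0, 0], 0.9], [[-0.0240, 0.0080, 0], [0, 0, 0], 0.9], [[-0.0325, 0.0087, 0], [0, 0, 0], 0.9], [[-0.0409, 0.0084, 0], [0, 0, 0], 0.9], [[-0.0492, 0.0069, 0], [0, 0, 0], 0.9], [[-0.0573, 0.0044, 0], [0, 0, 0], 0.9], [[-0.0649, 0.0009, 0], [0, 0, 0], 0.9], [[-0.0721, -0.0036, 0], [0, 0, 0], 0.9], [[-0.0786, -0.0090, 0], [0, 0, 0], 0.9], end [ 0.4958 -0.1969] tangent [-0.7   0.71]
```

>>> {"op": "step_arm", "data": {"increments": [[[-0.0079, 0.0033, 0], [0, 0, 0], 0.9], [[-0.0158, 0.0062, 0], [0, 0, 0], 0.9], [[-0.024, 0.008, 0], [0, 0, 0], 0.9], [[-0.0325, 0.0087, 0], [0, 0, 0], 0.9], [[-0.0409, 0.0084, 0], [0, 0, 0], 0.9], [[-0.0492, 0.0069, 0], [0, 0, 0], 0.9], [[-0.0573, 0.0044, 0], [0, 0, 0], 0.9], [[-0.0649, 0.0009, 0], [0, 0, 0], 0.9], [[-0.0721, -0.0036, 0], [0, 0, 0], 0.9], [[-0.0786, -0.009, 0], [0, 0, 0], 0.9]]}}

```text
time_s: 15.55
tcp_pos: [0.4958, -0.1975, 0.1491]
eef_rot: [180.0, -0.0, -2.0]
contact_force: [3.8, -2.0, -3.4]
gripper_width: 0.0252
```

```bash
python3 -c "
from h import *
arc([.542,-.1512],[.4958,-.1969],np.arange(1,11)*.06)
for i in range(3):
  c=cam('side');s=r.get_state();print(s['tcp_pos'],s['contact_force'])
save('m_s',c,(240,130,400,310),3.3)"
```

```text
t 15.55 [ 0.4958 -0.1975  0.1491] F [ 3.82 -1.99 -3.44] w 0.0252
r0 0.06498407497225762 phi -135.3117258660625
[[-0.0028, -0.0027, 0], [0, 0, 0], 0.9], [[-0.0054, -0.0057, 0], [0, 0, 0], 0.9], [[-0.0078, -0.0087, 0], [0, 0, 0], 0.9], [[-0.0100, -0.0119, 0], [0, 0, 0], 0.9], [[-0.0120, -0.0153, 0], [0, 0, 0], 0.9], [[-0.0138, -0.0187, 0], [0, 0, 0], 0.9], [[-0.0154, -0.0223, 0], [0, 0, 0], 0.9], [[-0.0168, -0.0259, 0], [0, 0, 0], 0.9], [[-0.0180, -0.0296, 0], [0, 0, 0], 0.9], [[-0.0189, -0.0334, 0], [0, 0, 0], 0.9], end [ 0.478  -0.1628] tangent [-0.18  0.98]
[ 0.49476485 -0.19659842  0.14902659] [ 1.09969892  2.27612905 -0.63767832]
[ 0.49487817 -0.19671412  0.14903898] [0.16926096 3.20291582 0.79327425]
[ 0.49507944 -0.19685658  0.14903582] [-1.01090365  3.73562899  1.12803384]
```

View pics/m_s.png

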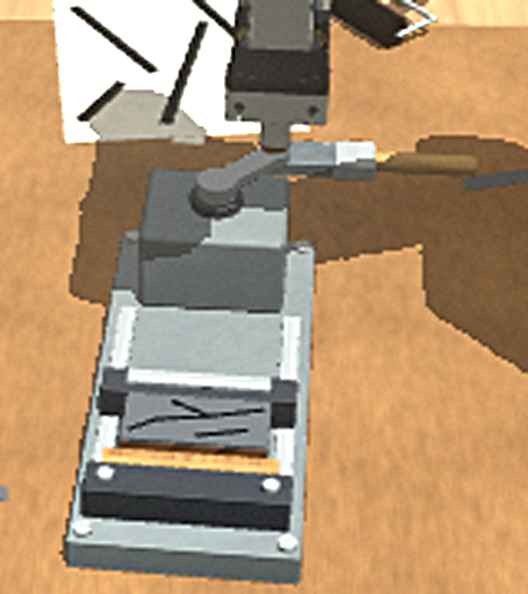

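>>> {"op": "step_arm", "data": {"increments": [[[-0.0028, -0.0027, 0], [0, 0, 0], 0.9], [[-0.0054, -0.0057, 0], [0, 0, 0], 0.9], [[-0.0078, -0.0087, 0], [0, 0, 0], 0.9], [[-0.01, -0.0119, 0], [0, 0, 0], 0.9], [[-0.012, -0.0153, 0], [0, 0, 0], 0.9], [[-0.0138, -0.0187, 0], [0, 0, 0], 0.9], [[-0.0154, -0.0223, 0], [0, 0, 0], 0.9], [[-0.0168, -0.0259, 0], [0, 0, 0], 0.9], [[-0.018, -0.0296, 0], [0, 0, 0], 0.9], [[-0.0189, -0.0334, 0], [0, 0, 0], 0.9]]}}

```text
time_s: 16.7
tcp_pos: [0.4778, -0.1634, 0.149]
eef_rot: [180.0, 0.1, -2.0]
contact_force: [-4.9, -4.9, 3.3]
gripper_width: 0.0254
```

```bash
cat >> h.py <<'E'
def feel(A,n=4,cmd=None):
    f=[];p=[]
    for i in range(n):
        c=cam('side');s=r.get_state();f.append(s['contact_force']);p.append(s['tcp_pos'])
    f=np.array(f);q=np.mean(p,0)[:2];d=q-np.array(A);ph=np.arctan2(d[1],d[0]);rh=np.array([np.cos(ph),np.sin(ph)]);th=np.array([rh[1],-rh[0]])
    print("phi",np.degrees(ph).round(2),"rad",np.linalg.norm(d).round(4),"q",q.round(4),"F",f.mean(0).round(2),"tang",(f[:,:2]@th).round(1),"radial",(f[:,:2]@rh).round(1))
    return c
E
python3 -c "
from h import *
arc([.542,-.1512],[.478,-.1628],np.arange(1,11)*.04)
c=feel([.542,-.1512])
save('n_s',c,(240,130,400,310),3.3)"
```

```text
t 16.7 [ 0.4778 -0.1634  0.149 ] F [-4.85 -4.88  3.26] w 0.0254
r0 0.06504275516919626 phi -169.72666935837074
[[-0.0005, -0.0026, 0], [0, 0, 0], 0.9], [[-0.0009, -0.0051, 0], [0, 0, 0], 0.9], [[-0.0012, -0.0077, 0], [0, 0, 0], 0.9], [[-0.0013, -0.0103, 0], [0, 0, 0], 0.9], [[-0.0014, -0.0129, 0], [0, 0, 0], 0.9], [[-0.0014, -0.0155, 0], [0, 0, 0], 0.9], [[-0.0013, -0.0181, 0], [0, 0, 0], 0.9], [[-0.0011, -0.0207, 0], [0, 0, 0], 0.9], [[-0.0008, -0.0233, 0], [0, 0, 0], 0.9], [[-0.0003, -0.0258, 0], [0, 0, 0], 0.9], end [ 0.4786 -0.137 ] tangent [0.22 0.98]
phi -169.67 rad 0.0653 q [ 0.4778 -0.1629] F [-4.64  0.84  5.07] tang [-1.2  2.   3.2  2.6] radial [3.8 3.7 5.6 4.5]
```

View pics/n_s.png

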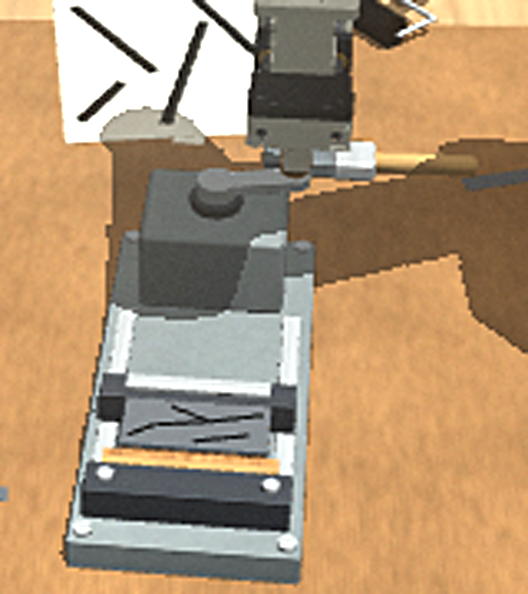

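```bash
python3 -c "
from h import *
arc([.5413,-.1512],[.478,-.1628],np.arange(1,11)*.04)"
```

```text
t 16.9 [ 0.4778 -0.1629  0.149 ] F [-4.89  1.75  6.32] w 0.0255
r0 0.06435409854857732 phi -169.6155208104272
[[-0.0011, -0.0024, 0], [0, 0, 0], 0.9], [[-0.0015, -0.0050, 0], [0, 0, 0], 0.9], [[-0.0018, -0.0076, 0], [0, 0, 0], 0.9], [[-0.0020, -0.0102, 0], [0, 0, 0], 0.9], [[-0.0021, -0.0128, 0], [0, 0, 0], 0.9], [[-0.0021, -0.0154, 0], [0, 0, 0], 0.9], [[-0.0020, -0.0179, 0], [0, 0, 0], 0.9], [[-0.0018, -0.0205, 0], [0, 0, 0], 0.9], [[-0.0015, -0.0231, 0], [0, 0, 0], 0.9], [[-0.0010, -0.0257, 0], [0, 0, 0], 0.9], end [ 0.4778 -0.1371] tangent [0.22 0.98]
```

>>> {"op": "step_arm", "data": {"increments": [[[-0.0011, -0.0024, 0], [0, 0, 0], 0.9], [[-0.0015, -0.005, 0], [0, 0, 0], 0.9], [[-0.0018, -0.0076, 0], [0, 0, 0], 0.9], [[-0.002, -0.0102, 0], [0, 0, 0], 0.9], [[-0.0021, -0.0128, 0], [0, 0, 0], 0.9]]}}

```text
time_s: 17.4
tcp_pos: [0.4768, -0.1505, 0.149]
eef_rot: [180.0, 0.0, -2.0]
contact_force: [-3.0, -2.6, 1.9]
gripper_width: 0.0254
```

>>> {"op": "step_arm", "data": {"increments": [[[0.0, -0.0026, 0], [0, 0, 0], 0.9], [[0.0001, -0.0051, 0], [0, 0, 0], 0.9], [[0.0003, -0.0077, 0], [0, 0, 0], 0.9]]}}

```text
time_s: 17.7
tcp_pos: [0.4773, -0.1429, 0.149]
eef_rot: [180.0, 0.0, -2.0]
contact_force: [-3.6, -3.8, 3.2]
gripper_width: 0.0256
```

>>> {"op": "step_arm", "data": {"increments": [[[0.0003, -0.0026, 0], [0, 0, 0], 0.9], [[0.0008, -0.0052, 0], [0, 0, 0], 0.9]]}}

```text
time_s: 17.9
tcp_pos: [0.4782, -0.1379, 0.149]
eef_rot: [180.0, 0.0, -2.0]
contact_force: [-3.6, -5.7, 3.3]
gripper_width: 0.0255
```

```bash
python3 -c "
from h import *
c=feel([.5413,-.1512])
arc([.5413,-.1512],[.4778,-.1371],np.arange(1,11)*.03)
save('o_s',c,(240,130,400,310),3.3)"
```

```text
phi 167.87 rad 0.0645 q [ 0.4782 -0.1376] F [-4.17 -2.95  4.11] tang [-4.6 -4.3 -3.8 -2.3] radial [3.3 3.4 3.4 3.8]
t 18.1 [ 0.4782 -0.1376  0.149 ] F [-4.21 -1.45  4.77] w 0.0255
r0 0.06504659868125312 phi 167.48074636438227
[[0.0004, -0.0019, 0], [0, 0, 0], 0.9], [[0.0009, -0.0038, 0], [0, 0, 0], 0.9], [[0.0014, -0.0057, 0], [0, 0, 0], 0.9], [[0.0019, -0.0076, 0], [0, 0, 0], 0.9], [[0.0025, -0.0094, 0], [0, 0, 0], 0.9], [[0.0032, -0.0112, 0], [0, 0, 0], 0.9], [[0.0039, -0.0131, 0], [0, 0, 0], 0.9], [[0.0047, -0.0148, 0], [0, 0, 0], 0.9], [[0.0055, -0.0166, 0], [0, 0, 0], 0.9], [[0.0064, -0.0183, 0], [0, 0, 0], 0.9], end [ 0.4848 -0.119 ] tangent [0.5  0.87]
```

View pics/o_s.png

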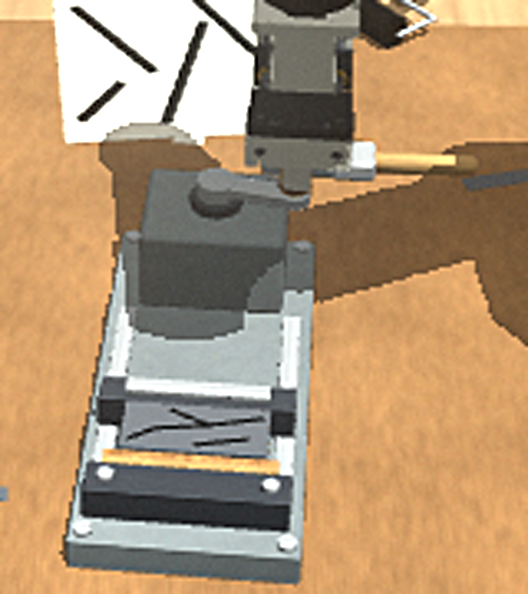

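>>> {"op": "step_arm", "data": {"increments": [[[0.0004, -0.0019, 0], [0, 0, 0], 0.9], [[0.0009, -0.0038, 0], [0, 0, 0], 0.9], [[0.0014, -0.0057, 0], [0, 0, 0], 0.9]]}}

```text
time_s: 18.4
tcp_pos: [0.4795, -0.1326, 0.149]
eef_rot: [179.9, 0.1, -2.0]
contact_force: [-4.5, -6.8, 4.1]
gripper_width: 0.0257
```

```bash
python3 -c "
from h import *
c=feel([.5413,-.1512],3)
save('p_s',c,(260,235,360,300),7)"
```

```text
phi 163.08 rad 0.0645 q [ 0.4796 -0.1324] F [-4.32 -5.48  3.27] tang [-7.5 -6.4 -5.6] radial [3.  2.9 1.6]
```

View pics/p_s.png

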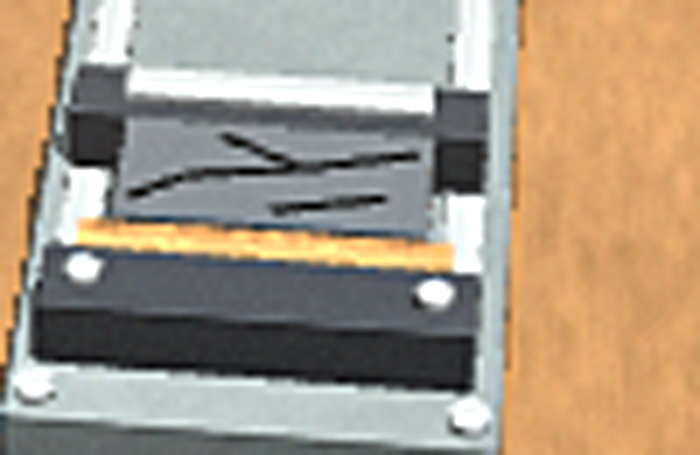

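The block is seated against the cork. The tangential force while moving rose from about 3 to 4.3, 6.3 and 7.8 N, roughly 18 N/rad, which fits the cork stiffness. That is clearly stiff and within 5–8 N, so I'll stop and release.

>>> {"op": "step_arm", "data": {"increments": [[[0, 0, 0], [0, 0, 0], 0.6], [[0, 0, 0], [0, 0, 0], 0.3], [[0, 0, 0], [0, 0, 0], 0], [[0, 0, 0], [0, 0, 0], 0], [[0, 0, 0], [0, 0, 0], 0], [[0, 0, 0], [0, 0, 0], 0], [[0, 0, 0], [0, 0, 0], 0], [[0, 0, 0], [0, 0, 0], 0]]}}

```text
time_s: 19.35
tcp_pos: [0.4801, -0.1322, 0.1491]
eef_rot: [-180.0, -0.0, -2.0]
contact_force: [-0.2, -0.2, 0.5]
gripper_width: 0.0836
```

```bash
python3 -c "
from h import *
go(.4795,-.1324,.26,-2)
c=cam('wrist');save('q_w',c)"
```

```text
shift [-0.0006  0.0002 -0.1109] turn [-0.     -0.0001  0.0001] | t 19.35 [ 0.4801 -0.1322  0.1491] [-180.     -0.     -1.99] F [-0.2  -0.25  0.48] w 0.0836
```

View pics/q_w.png

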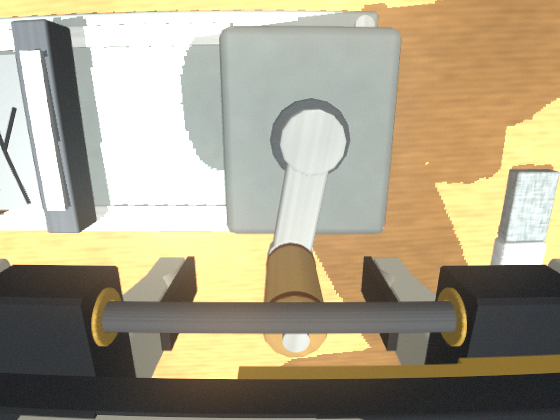

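>>> {"op": "step_arm", "data": {"increments": [[[0, 0, -0.03], [0, 0, 0], 0], [[0, 0, -0.06], [0, 0, 0], 0], [[0, 0, -0.09], [0, 0, 0], 0], [[0, 0, -0.11], [0, 0, 0], 0], [[0, -0.03, -0.12], [0, 0, 0], 0], [[0, -0.07, -0.12], [0, 0, 0], 0], [[0, -0.11, -0.12], [0, 0, 0], 0], [[0, -0.15, -0.12], [0, 0, 0], 0], [[0, -0.17, -0.12], [0, 0, 0], 0], [[0, -0.17, -0.12], [0, 0, 0], 0]]}}

```text
time_s: 20.4
tcp_pos: [0.4861, 0.0399, 0.2691]
eef_rot: [-180.0, -0.0, -1.8]
contact_force: [0.1, -0.3, 0.4]
gripper_width: 0.0877
```

```bash
python3 -c "
from h import *
go(.4795,-.1324,.26,-2)
c=cam('wrist');save('r_w',c)
c=cam('side');save('r_s',c,(160,100,420,400),2)"
```

```text
shift [-0.0011  0.1724  0.009 ] turn [-0.0004 -0.0002  0.003 ] | t 20.4 [0.4861 0.0399 0.2691] [-1.7998e+02 -1.0000e-02 -1.8300e+00] F [ 0.07 -0.34  0.39] w 0.0877
```

View pics/r_w.png

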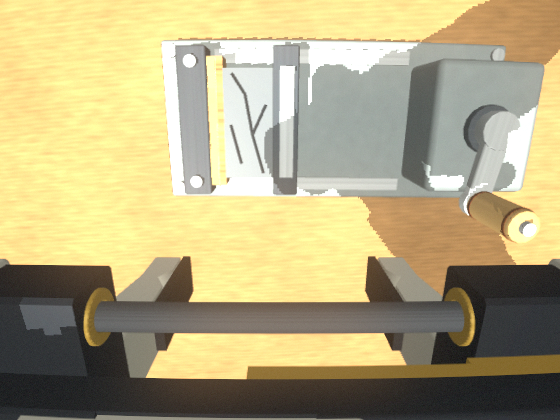

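View pics/r_s.png

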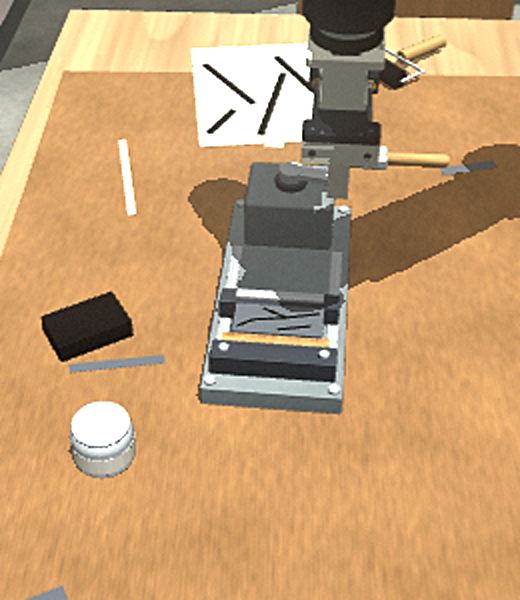

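```bash
python3 -c "
from h import *
c=cam('wrist');save('s_w',c,(160,30,320,210),3.3)"
```

```text
(no output)
```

View pics/s_w.png

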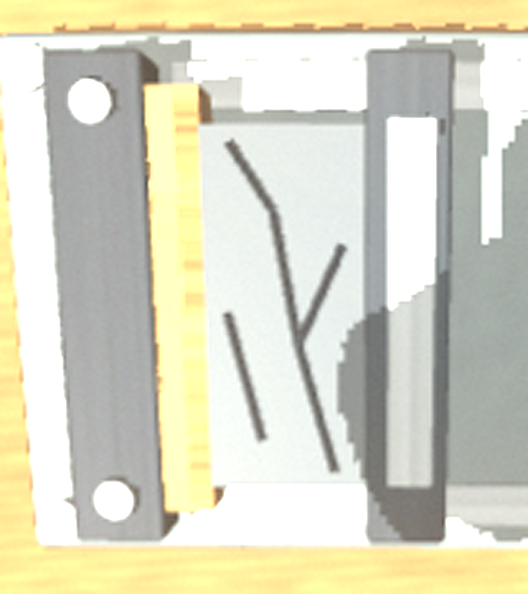

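The block spans rows 123–485 of the crop with no gap to the cork (col ~205) or the jaw (col ~367). It is centred on the jaw to about 2 mm. I'll hand in.

```bash
python3 -c "
from plant import r
print(r.close_job()); print(r.get_state()['time_s'])"
```

```text
the job is handed in; nothing more can be done
None
the job is handed in; nothing more can be done
```

The block is clamped against the cork fence, and I handed the job in at about 20.5 s. The arm was clear and touching nothing.

- **Placing:** I set the block flat on the bed, centred and square to the jaw. Contact with the bed showed as about 4 N before I let go.
- **Cranking:** I held the sleeve throughout and turned the crank about 7.6 rad clockwise. The tangential force climbed from about 3 to about 7.8 N while moving and eased to 5.6 N at rest, so I stopped there and let go.
- **Last checks:** The final pictures show no gap at the cork or the jaw, and the block centred to about 2 mm. The tin and sanding block looked where they started in the side view. The brush was partly hidden there, so I could check it only in part. I did not re-measure any of them.
- **Disagreements:**
  - My first readings of the cork and jaw positions were about 3–6 mm apart between cameras. I had taken the wrong height for the visible edge, and correcting it reconciled them.
  - A few newtons of radial force, 10 N at most at the stops I checked, came from a roughly 1 mm error in the crank axis, which I partly corrected along the way.
  - The cork contact angle came about 0.4 rad earlier than I predicted.
  - The 7.8 N peak is close to the top of the firm range, but under the 10 N crush limit.

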